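# Put a keyed-alike lock set back in its fitted inserts

### The job

The keyed-alike set is finished: put the padlock, the door knob, the round cylinder and the oval cylinder each into the insert of the drawer tray that has its outline, standing flat on the floor of the recess, with the padlock and the oval cylinder turned to lie along their outlines (either way round). Keep the locks upright throughout, without tipping any over, and leave the spray can and the screwdriver where they are.

Things in the scene. Friction and masses are not known exactly. Their poses are not given: they have to be found in the camera images.
- padlock_center (a point): Brass padlock standing upright on its flat base on a 3 mm green bench mat. Body 50 mm long (its x), 22 mm thick (its y), 42 mm high, with a steel shackle arching above it in the x-z plane (two legs and bow of 8 mm bar, 41 mm wide over all); 78 mm high in all, 0.33 kg give or take a third. This point is half-way up, 39 mm above the base, on its middle line; z up. Grip it across the 22 mm thickness, on the body.
- knob_center (a point): Brass door knob with its key plug in the top face, standing on its round rose on the bench mat. Rose 64 mm in diameter and 11 mm high, neck 24 mm in diameter, then the knob head, 50 mm in diameter from 40 to 56 mm above the base; 66 mm high in all, 0.4 kg give or take a third. This point is half-way up, 33 mm above the base, on the axis; z up. Round, so its yaw is of no account; grip the head about 48 mm above the base.
- mortise_center (a point): Round lock cylinder standing key face up on the bench mat: threaded brass barrel 29 mm in diameter and 36 mm high, and on top of it a steel collar 38 mm in diameter and 8 mm high with a keyway in it; 44 mm high in all, 0.22 kg give or take a third. This point is half-way up, 22 mm above the base, on the axis; z up. Round, so its yaw is of no account; from above the fingers close on the collar (38 mm).
- oval_center (a point): Oval-profile lock cylinder, bright steel, standing on end on the bench mat with the keyway up: its outline from above is a straight-sided oval 33 mm long (its x) and 17 mm wide (its y); 45 mm high, 0.18 kg give or take a third. This point is half-way up, 22.5 mm above the base, at the centre of the oval; z up. Grip it across the 17 mm width.
- padlock_insert: Fitted insert: a square black plastic module, 112 x 112 x 12 mm, one of four lying side by side in a shallow grey steel drawer tray (240 mm square, 3 mm floor, walls 18 mm high), all fixed. Its origin is the centre of its underside, z up. In its middle is a recess 6 mm deep (grey floor 6 mm above the origin, rim 12 mm above it): an oblong 70 mm along x by 42 mm along y, with the 50 x 22 mm foot of the padlock drawn in black in its centre. The padlock's place.
- knob_insert: Fitted insert: a square black plastic module, 112 x 112 x 12 mm, one of four lying side by side in a shallow grey steel drawer tray (240 mm square, 3 mm floor, walls 18 mm high), all fixed. Its origin is the centre of its underside, z up. In its middle is a recess 6 mm deep (grey floor 6 mm above the origin, rim 12 mm above it): a circle 84 mm in diameter, with the 64 mm round of the knob's rose drawn in black in its centre. The knob's place.
- mortise_insert: Fitted insert: a square black plastic module, 112 x 112 x 12 mm, one of four lying side by side in a shallow grey steel drawer tray (240 mm square, 3 mm floor, walls 18 mm high), all fixed. Its origin is the centre of its underside, z up. In its middle is a recess 6 mm deep (grey floor 6 mm above the origin, rim 12 mm above it): a circle 49 mm in diameter, with the 29 mm round of the threaded cylinder's barrel drawn in black in its centre. The round cylinder's place.
- oval_insert: Fitted insert: a square black plastic module, 112 x 112 x 12 mm, one of four lying side by side in a shallow grey steel drawer tray (240 mm square, 3 mm floor, walls 18 mm high), all fixed. Its origin is the centre of its underside, z up. In its middle is a recess 6 mm deep (grey floor 6 mm above the origin, rim 12 mm above it): an oblong 53 mm along x by 37 mm along y, with the 33 x 17 mm oval of the oval cylinder drawn in black in its centre. The oval cylinder's place.
- spray: Bystander: upright can of lock lubricant, 52 mm in diameter, 125 mm high, at the robot's right; its origin is the centre of its underside. Not part of the job.
- driver_grip (a point): Bystander: screwdriver lying on the far side of the bench; this point is on its handle. Not part of the job.

How it is judged:
By the outcome, as a careful person would: the job done as asked, in the order asked, and still so for the second after the job is handed in, with the robot touching nothing.
It also fails if it takes over 109 s, if anything falls off the work surface, if the arm or the gripper's body presses on something with over 40 N, if the wrist force passes 120 N, or if a joint passes its speed limit or range.

### The arm

A 6-joint arm with a two-finger parallel gripper is mounted at the origin on the work surface. World frame = base frame: x ahead of the robot, y to its left, z up, the work surface at z = 0. Lengths are in mm, angles in rad, forces in N, time in s.
With the tool pointing down it reaches from about 350 to 925 mm from the base axis. Payload 6.4 kg.
Tool frame: the origin (TCP) lies midway between the tips of the shut fingers; the grasp point (between the pads) lies 19 mm behind it; z points along the fingers, y is the line along which they close (so a half turn about z gives the same grasp; the last joint's range is limited). The gripper opens to 94 mm and grips with 3 to 60 N. Pads are 16 mm wide; open, the fingers measure 119 mm over their backs; the gripper's body (75 mm by 177 mm) begins 78 mm behind the grasp point.
Start: joints at [-1.488, 0.245, 1.558, -0, 1.339, -0.174], TCP at [165.096, -628.695, 205.455] pointing down, gripper open.
Joint ranges: [-3.13, 3.13], [-1.02, 2.26], [0.13, 2.54], [-0.95, 4.09], [0.21, 2.88], [-2.74, 2.74]. Speed limits (rad/s): [2.57, 2.57, 3.14, 3.14, 3.14, 3.14].

### API

Orientations are given as a unit quaternion [w, x, y, z].
In Python, from rig import manip, snapshot, camera_params gives the robot as it stands. The module is installed in compiled form; this text tells all that it offers.
- The arm moves only by the tool send_rows, never from a script. Its argument "motion" is a list that holds one entry, the list of rows, each a list of 7 numbers: the shift along the tool's x, y, z each as a share of 150 mm, from -1 to 1, then the turn, a rotation vector about the tool's x, y, z each as a share of 180 degrees, from -1 to 1, then the closure, from -1 (fully open) to 1 (shut). A call has 1 to 8 rows; each row is the pose to reach, as a shift and turn from the pose commanded when the call began, along the tool's axes at that moment, turning the shorter way round; what a row does not reach only later rows make up. A row lasts 1/8 s, in which the tool goes at most 62.5 mm and 10.7 degrees, less where a joint would pass 70% of its speed; a pose out of reach is approached as far as the arm can. A call with a number of a shift or a turn outside -1 to 1 is refused whole. A call with a gripper value outside its range is refused whole. The fingers move at their own pace and stop on an object; "force" is the grip in N (left out, the last holds). Time passes only in rows, so rows that repeat a pose let the fingers close. It gives the time, the measured TCP pose, the force, the opening and the grip force at its end, in the units of the state.
- manip.get_state(): the state, without advancing time (a new reading comes with each control period).
- snapshot(name): name is "scene" or "top" or "wrist"; returns the picture (480x640x3 uint8, blue, green, red); there is no depth.
- camera_params(name): a dict with "fx", "fy", "cx", "cy" (pixels), "position" and "orientation" of the camera in the world. Camera axes: x right, y up, looking along -z (the intrinsics and any distortion apply to the point x, -y, -z); pixel columns grow to the right and rows downward; lengths in mm; the calibration is good to about 2 mm. A picture is of the moment at which its call begins: read the wrist's pose just before it. camera_params takes no time and is no camera call; for the wrist camera it gives the pose at the moment of the call.
- manip.sign_off(): hands the job in; it is judged then, once.
The state is a dict: "time_s": time; "qpos": joint angles; "qvel": joint speeds; "joint_torque": joint torques, N m; "ee_pos": TCP position; "ee_rot": TCP orientation; "force": force on the tool from outside, world axes, zero at the start; "ft_torque": the same for the moment, N m; "gripper_width": finger opening in mm; "grasp_force": force on a finger pad.
Only numpy, scipy, OpenCV 4.12 (cv2) and the standard library are available. Lean on these libraries where they do the work, as an engineer would, in place of code of your own. Each camera call takes 0.05 s, during which the arm holds its last target. There are 200 camera calls.

## Working session

There is one attempt and no reset: what is moved stays moved. The work goes in short steps, Python scripts to look and compute and a tool call to move; the robot and the scene stay as the last step left them, time stands still between calls to the robot, and variables do not carry over. Pictures are saved under pics/ and viewed, at most 14 in all, crops included, and the job is handed in when it is done.

Besides the shell and the picture viewer there is one more tool, called after ">>>" as name([rows], argument=value, ...), one row to a line, values as JSON. send_rows: Moves the arm, as the interface text tells. Shift numbers are shares of 150 mm and turn numbers shares of 180 degrees, none past 1 either way. Its arguments: {"type":"object","properties":{"motion":{"type":"array"},"force":{"type":"number"}},"required":["motion"]}

```bash
mkdir -p pics; ls; python3 - <<'E'
from rig import manip, snapshot, camera_params
import cv2
for n in ("scene","top"):
    cv2.imwrite(f"pics/{n}0.png",snapshot(n)); print(n,camera_params(n))
print(camera_params("wrist")); print(manip.get_state())
E
```

```text
pics
scene {'fx': 546.1506164018516, 'fy': 546.1506164018516, 'cx': 316.3382101210869, 'cy': 237.02511808664818, 'position': array([1303.31618107, -631.94659406,  867.52012564]), 'orientation': array([0.8066669 , 0.37551536, 0.18299249, 0.41807951])}
top {'fx': 525.3587617347464, 'fy': 525.3587617347464, 'cx': 324.4748577767304, 'cy': 247.30501524576212, 'position': array([ 363.82852713,  -79.7064984 , 1212.79989424]), 'orientation': array([ 0.71068473,  0.04764132, -0.06357831, -0.69901024])}
{'fx': 382.5851657235005, 'fy': 382.5851657235005, 'cx': 314.4095044952588, 'cy': 240.70505091637614, 'position': array([ 231.65562367, -610.41060275,  383.37028406]), 'orientation': array([ 0.78585086, -0.09421053,  0.07409483, -0.60669   ])}
{'time_s': 0.1, 'qpos': array([-1.48810170e+00,  2.45692307e-01,  1.55885796e+00, -1.35183041e-05,
        1.33864928e+00, -1.74123935e-01]), 'qvel': array([ 0.00162237, -0.00191657, -0.00328247,  0.00165377,  0.000282  ,
        0.00132191]), 'joint_torque': array([ 5.24011921e-05, -4.16916490e+01, -3.15524411e+01,  6.86036283e-02,
        3.09466361e-02, -5.92067204e-05]), 'ee_pos': array([ 165.04721718, -628.16750945,  204.50710207]), 'ee_rot': array([-8.02910025e-04,  9.91766331e-01,  1.28058189e-01,  3.01468823e-05]), 'force': array([-0.55200072, -0.03949489, -0.27344648]), 'ft_torque': array([0.04396451, 0.05491236, 0.02030685]), 'grasp_force': 0.0, 'gripper_width': 93.99962208126458}
```

View pics/top0.png

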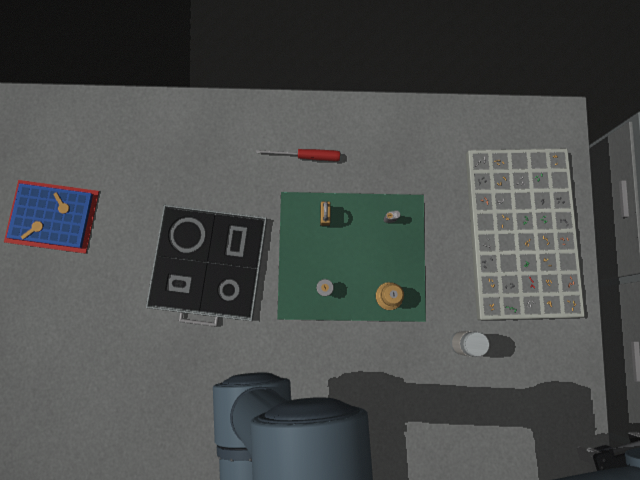

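View pics/scene0.png

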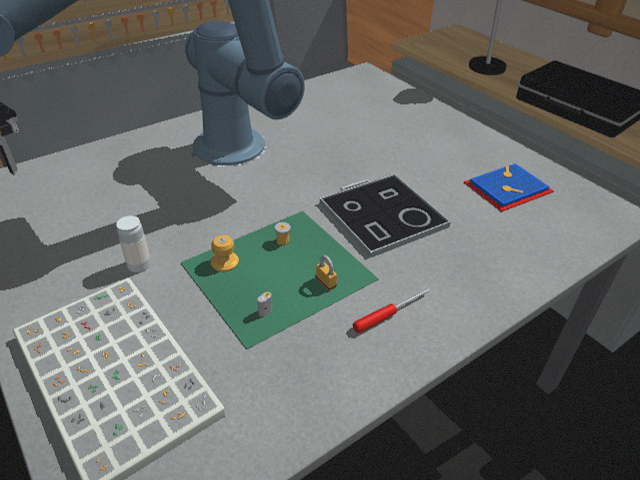

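```bash
cat > h.py <<'E'
import numpy as np, cv2
from scipy.spatial.transform import Rotation as R
from rig import manip, snapshot, camera_params
def rot(q): return R.from_quat(np.roll(q,-1))
def rays(cp,uv):
    uv=np.atleast_2d(np.array(uv,float))
    d=np.c_[(uv[:,0]-cp["cx"])/cp["fx"],-(uv[:,1]-cp["cy"])/cp["fy"],-np.ones(len(uv))]
    return rot(cp["orientation"]).apply(d)
def plane(cp,uv,z):
    d=rays(cp,uv); p=cp["position"]
    return p+d*((z-p[2])/d[:,2])[:,None]
def tri(views):   # [(cp,uv),...] least-squares meeting point of the rays, and miss
    A=np.zeros((3,3));b=np.zeros(3);P=[]
    for cp,uv in views:
        d=rays(cp,uv)[0]; d/=np.linalg.norm(d); M=np.eye(3)-np.outer(d,d)
        A+=M;b+=M@cp["position"];P.append((M,cp["position"]))
    x=np.linalg.solve(A,b)
    return x,max(np.linalg.norm(M@(x-p)) for M,p in P)
def proj(cp,X):
    c=rot(cp["orientation"]).inv().apply(np.atleast_2d(X)-cp["position"])
    return np.c_[cp["cx"]-cp["fx"]*c[:,0]/c[:,2],cp["cy"]+cp["fy"]*c[:,1]/c[:,2]]
def go(xyz,yaw=None):
    """shift and turn numbers from the measured pose to TCP xyz, tool down, closing line (y) at yaw deg (mod 180)"""
    s=manip.get_state(); r=rot(s["ee_rot"])
    d=r.inv().apply(np.array(xyz)-s["ee_pos"])/150
    y=r.apply([0,1,0]); cur=np.degrees(np.arctan2(y[1],y[0]))
    t=cur if yaw is None else cur+(yaw-cur+90)%180-90
    a=np.radians(t); Y=np.array([np.cos(a),np.sin(a),0]); Z=np.array([0,0,-1.])
    T=R.from_matrix(np.c_[np.cross(Y,Z),Y,Z])
    v=(r.inv()*T).as_rotvec()/np.pi
    print("t",round(s["time_s"],2),"pos",s["ee_pos"].round(1),"yaw",round(cur,1),"q6",round(s["qpos"][5],2),"-> shift",d.round(4),"turn",v.round(4))
def wrist(name):
    cp=camera_params("wrist"); im=snapshot("wrist"); cv2.imwrite(f"pics/{name}.png",im); return cp,im
E
python3 - <<'E'
from h import *
t=camera_params("top");s=camera_params("scene")
for n,a,b in [("pad",(325,204),(325,262)),("oval",(391,216),(265,295)),("mort",(325,287),(284,225)),("knob",(390,294),(223,240)),
 ("knobins",(187,236),(415,217)),("padins",(237,241),(377,231)),("ovalins",(179,284),(389,194)),("mortins",(229,290),(352,206)),("spray",(476,344),(130,222)),("driver",(320,155),(375,319))]:
    print(n,[v.round(1) if hasattr(v,'shape') else round(v,1) for v in tri([(t,a),(s,b)])])
c=camera_params("wrist");print(rays(c,(c["cx"],c["cy"])))
go((510,-150,300),-75)
E
```

```text
pad [array([ 639.6, -108. ,   74.4]), np.float64(4.9)]
oval [array([ 624.2, -254.8,   47.3]), np.float64(0.3)]
mort [array([ 460.9, -104.7,   52.4]), np.float64(2.7)]
knob [array([ 444.6, -250.6,   65.9]), np.float64(1.7)]
knobins [array([577.2, 215. ,   8.8]), np.float64(2.3)]
padins [array([566.8,  98.2,  10.9]), np.float64(1.5)]
ovalins [array([465.5, 226.7,   8.6]), np.float64(1.9)]
mortins [array([453. , 111.4,  10.4]), np.float64(0.9)]
spray [array([ 342.1, -415.9,  124.8]), np.float64(1.1)]
driver [array([778.9, -89.6,  10.6]), np.float64(2.3)]
[[-0.23076815 -0.05816567 -0.97126866]]
t 0.1 pos [ 165.  -628.2  204.5] yaw -75.3 q6 -0.17 -> shift [ 3.0342 -2.5001 -0.6319] turn [-0.0005 -0.0001 -0.0016]
```

>>> send_rows([
  [[1,-0.83,-0.1,0,0,0,-1],[1,-0.83,-0.1,0,0,0,-1],[1,-0.83,-0.1,0,0,0,-1],[1,-0.83,-0.1,0,0,0,-1]],
])

```text
time_s: 0.6
ee_pos: [280.2, -467.6, 220.4]
ee_rot: [-0.0, 0.992, 0.13, 0.0]
force: [0.0, -0.4, 0.5]
gripper_width: 94.2
grasp_force: 0.0
```

>>> send_rows([
  [[1,-0.83,0,0,0,0,-1],[1,-0.83,0,0,0,0,-1],[1,-0.83,0,0,0,0,-1],[1,-0.83,0,0,0,0,-1]],
])

```text
time_s: 1.1
ee_pos: [393.2, -309.8, 220.2]
ee_rot: [-0.0, 0.992, 0.13, -0.0]
force: [-0.1, 0.2, -0.2]
gripper_width: 94.0
grasp_force: 0.0
```

>>> send_rows([
  [[1,-0.83,0,0,0,0,-1],[1,-0.83,0,0,0,0,-1],[1,-0.83,0,0,0,0,-1],[1,-0.83,0,0,0,0,-1],[1,-0.83,0,0,0,0,-1]],
])

```text
time_s: 1.72
ee_pos: [505.3, -154.2, 220.1]
ee_rot: [0.0, 0.992, 0.128, -0.0]
force: [0.2, -1.1, 0.4]
gripper_width: 93.9
grasp_force: 0.0
```

```bash
python3 - <<'E'
from h import *
cp,im=wrist("w1"); np.save("w1.npy",cp,allow_pickle=True)
s=manip.get_state();print(s["time_s"],s["ee_pos"].round(1),s["force"].round(1)); go((540,50,215),-90)
E
```

```text
1.775 [ 505.  -154.7  220.2] [ 0.8 -0.2 -0.4]
t 1.77 pos [ 505.  -154.7  220.2] yaw -75.4 q6 0.8 -> shift [ 0.57   -1.2617  0.0338] turn [0.0001 0.0003 0.0812]
```

View pics/w1.png

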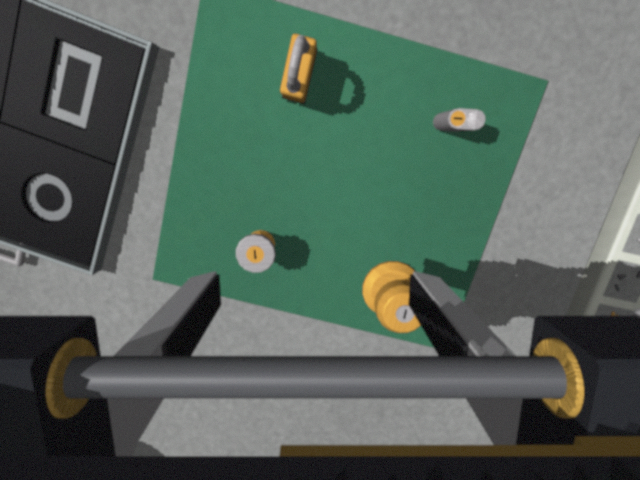

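>>> send_rows([
  [[-0.42,-0.35,-0.67,0,0,0,-1],[-0.42,-0.35,-0.67,0,0,0,-1],[-0.42,-0.35,-0.67,0,0,0,-1],[-0.42,-0.35,-0.67,0,0,0,-1]],
])

```text
time_s: 2.28
ee_pos: [430.8, -119.6, 320.7]
ee_rot: [0.0, 0.992, 0.127, 0.0]
force: [-0.1, -0.4, -0.6]
gripper_width: 94.0
grasp_force: 0.0
```

```bash
python3 - <<'E'
from h import *
cp,im=wrist("w2"); np.save("w2.npy",cp,allow_pickle=True)
go((540,50,250),-90)
E
```

```text
t 2.33 pos [ 430.7 -119.3  319.6] yaw -75.4 q6 0.79 -> shift [ 0.9903 -0.9079  0.4638] turn [-0.0003  0.0005  0.0811]
```

View pics/w2.png

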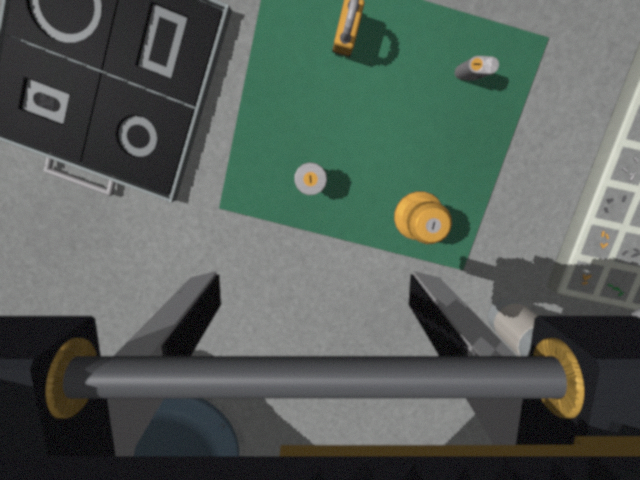

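>>> send_rows([
  [[0.5,-1,0.3,0,0,0,-1],[0.5,-1,0.3,0,0,0,-1],[0.5,-1,0.3,0,0,0,-1],[0.5,-1,0.3,0,0,0,-1]],
])

```text
time_s: 2.82
ee_pos: [464.6, 47.8, 272.2]
ee_rot: [-0.001, 0.991, 0.13, -0.003]
force: [0.4, 0.3, 0.3]
gripper_width: 93.9
grasp_force: 0.0
```

```bash
python3 - <<'E'
from h import *
cp,im=wrist("w3"); np.save("w3.npy",cp,allow_pickle=True)
E
```

>>> send_rows([
  [[0.3,-0.9,0.2,0,0,0,-1],[0.3,-0.9,0.2,0,0,0,-1],[0.3,-0.9,0.2,0,0,0,-1],[0.3,-0.9,0.2,0,0,0,-1]],
])

```text
time_s: 3.38
ee_pos: [474.9, 187.2, 244.8]
ee_rot: [0.0, 0.992, 0.128, -0.001]
force: [0.6, 0.0, 0.0]
gripper_width: 93.8
grasp_force: 0.0
```

```bash
python3 - <<'E'
from h import *
cp,im=wrist("w4"); np.save("w4.npy",cp,allow_pickle=True)
a=cv2.imread("pics/w3.png")[:360]; b=im[:360]
cv2.imwrite("pics/w34.png",cv2.resize(np.vstack([a,b]),None,fx=.83,fy=.83))
E
```

```text
(no output)
```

View pics/w34.png

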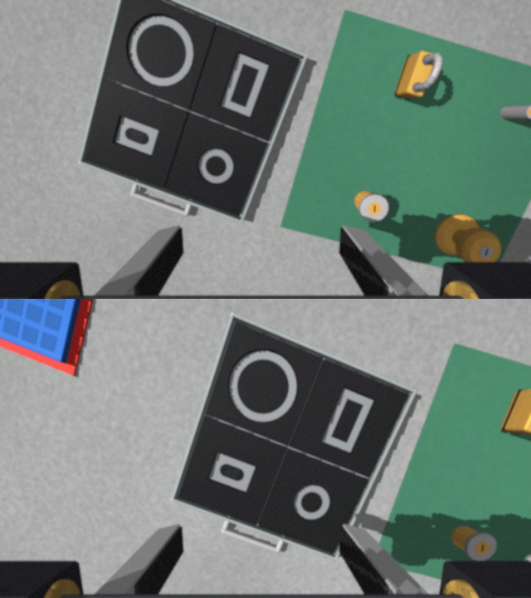

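```bash
python3 - <<'E'
from h import *
C={n:np.load(n+".npy",allow_pickle=True).item() for n in("w1","w2","w3","w4")}
I={n:cv2.imread(f"pics/{n}.png") for n in C}
G={"knob":(577,215,9),"pad":(567,98,9),"oval":(465,226,9),"mort":(453,111,9)}
for g,X in G.items():
    res=[];zz=[]
    for n in("w3","w4"):
        u,v=proj(C[n],X)[0].astype(int); r=50; x0,y0=max(u-r,0),max(v-r,0)
        im=cv2.resize(cv2.cvtColor(I[n][y0:v+r,x0:u+r],cv2.COLOR_BGR2GRAY),None,fx=4,fy=4,interpolation=cv2.INTER_CUBIC)
        m=cv2.threshold(im,90,255,cv2.THRESH_BINARY)[1]
        cs,h=cv2.findContours(m,cv2.RETR_CCOMP,cv2.CHAIN_APPROX_NONE)
        k=[i for i in range(len(cs)) if h[0][i][3]>=0 and cv2.contourArea(cs[i])>800]
        k=min(k,key=lambda i:np.hypot(*(cs[i].mean((0,1))-[(u-x0)*4,(v-y0)*4])))
        for nm,c in (("in",cs[k]),):
            M=cv2.moments(c); c2=((c[:,0]+.5)/4-.5)+[x0,y0]
            ctr=np.array([M["m10"]/M["m00"],M["m01"]/M["m00"]]);ctr=(ctr+.5)/4-.5+[x0,y0]
            w=plane(C[n],c2,9)[:,:2]
            (cx,cy),(a,b),_=(rr:=cv2.minAreaRect(w.astype(np.float32)))
            bx=cv2.boxPoints(rr);e=max([bx[1]-bx[0],bx[2]-bx[1]],key=np.linalg.norm)
            print(g,n,ctr.round(1),"world",round(cx,1),round(cy,1),"size",round(a,1),round(b,1),"long axis deg",round(np.degrees(np.arctan2(e[1],e[0]))%180,1))
        res.append((C[n],ctr))
    print("  tri",tri(res)[0].round(1),round(tri(res)[1],2))
O={"pad":(640,-108,60),"oval":(624,-255,48),"mort":(461,-105,47),"knob":(445,-250,66)}
rows=[]
for o,X in O.items():
    t=[]
    for n in("w1","w2","w3"):
        u,v=proj(C[n],X)[0].astype(int); print(o,n,u,v)
        p=cv2.copyMakeBorder(I[n],60,60,60,60,cv2.BORDER_CONSTANT)
        u=min(max(u,0),639);v=min(max(v,0),479)
        t.append(cv2.resize(p[v+60-38:v+60+38,u+60-38:u+60+38],(190,190),interpolation=cv2.INTER_CUBIC))
    rows.append(np.vstack(t))
cv2.imwrite("pics/crops.png",np.hstack(rows))
E
```

```text
knob w3 [193.8  61.3] world 581.2 213.5 size 62.8 62.6 long axis deg 65.5
knob w4 [316.5 105.3] world 580.8 213.5 size 62.7 62.7 long axis deg 145.2
  tri [581.6 213.7   8.8] 0.15
pad w3 [294.2 102.4] world 568.6 100.1 size 21.3 49.5 long axis deg 173.6
pad w4 [417.9 146.4] world 568.4 100.1 size 21.4 49.3 long axis deg 173.6
  tri [569.  100.1   8.9] 0.11
oval w3 [164.7 163.6] world 467.7 225.9 size 32.0 16.1 long axis deg 83.8
oval w4 [279.  208.7] world 467.4 226.0 size 32.1 16.2 long axis deg 83.6
  tri [467.6 226.1   8.8] 0.11
mort w3 [259.7 199.8] world 455.1 112.7 size 27.9 28.0 long axis deg 149.1
mort w4 [375.  244.8] world 455.0 112.6 size 27.9 27.9 long axis deg 164.9
  tri [455.1 112.6   8.7] 0.11
pad w1 302 54
pad w2 355 10
pad w3 521 79
oval w1 460 122
oval w2 479 67
oval w3 644 137
mort w1 253 253
mort w2 309 178
mort w3 449 250
knob w1 397 312
knob w2 427 225
knob w3 577 302
```

View pics/crops.png

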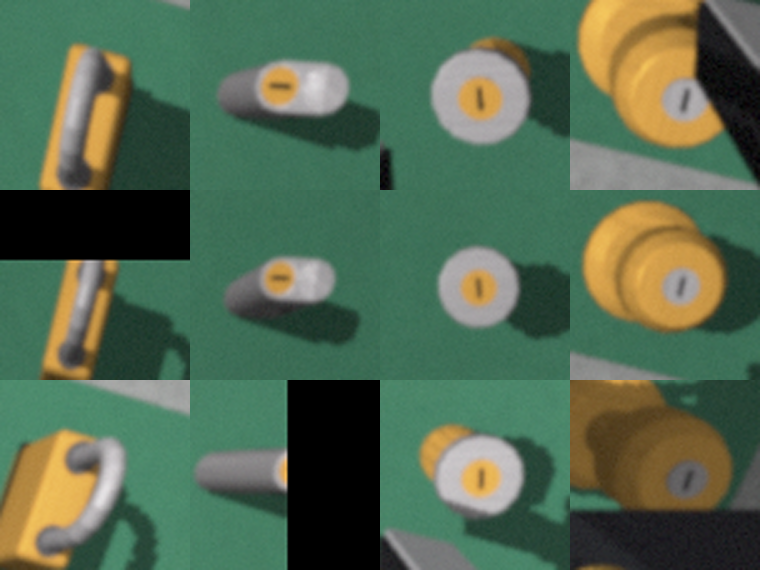

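```bash
cat > obj.py <<'E'
from h import *
C={n:np.load(n+".npy",allow_pickle=True).item() for n in("w1","w2","w3")}
I={n:cv2.imread(f"pics/{n}.png") for n in C}
def blob(im,uv,r,f,S=4):
    """contour (full-res float pixels) of the mask f(h,s,v) nearest uv"""
    x0,y0=[max(int(a-r),0) for a in uv]
    c=cv2.resize(im[y0:int(uv[1]+r),x0:int(uv[0]+r)],None,fx=S,fy=S,interpolation=cv2.INTER_CUBIC)
    h,s,v=cv2.split(cv2.cvtColor(c,cv2.COLOR_BGR2HSV)); m=f(h.astype(int),s.astype(int),v.astype(int)).astype(np.uint8)*255
    m=cv2.morphologyEx(m,cv2.MORPH_OPEN,np.ones((5,5)))
    cs=[k for k in cv2.findContours(m,cv2.RETR_EXTERNAL,cv2.CHAIN_APPROX_NONE)[0] if cv2.contourArea(k)>150]
    k=max(cs,key=lambda k:cv2.pointPolygonTest(k,((uv[0]-x0)*S,(uv[1]-y0)*S),True))
    return (k[:,0]+.5)/S-.5+[x0,y0]
def ctr(k):
    M=cv2.moments(cv2.convexHull(k.astype(np.float32))); return np.array([M["m10"],M["m01"]])/M["m00"]
def rect(w):
    rr=cv2.minAreaRect(w[:,:2].astype(np.float32)); bx=cv2.boxPoints(rr)
    e=max([bx[1]-bx[0],bx[2]-bx[1]],key=np.linalg.norm)
    return np.round(rr[0],1),np.round(rr[1],1),round(np.degrees(np.arctan2(e[1],e[0]))%180,1)
brass=lambda h,s,v:(h>8)&(h<30)&(s>90)&(v>90)
steel=lambda h,s,v:(s<60)&(v>110)
E
python3 - <<'E'
from obj import *
def T(name,f,pts,r):
    ks=[(n,blob(I[n],p,r,f)) for n,p in pts]
    x,e=tri([(C[n],ctr(k)) for n,k in ks]); print(name,x.round(1),round(e,2),[(n,ctr(k).round(1)) for n,k in ks])
    for n,k in ks: print("   ",n,*rect(plane(C[n],k,x[2])))
T("mort plug",brass,[("w1",(255,254)),("w2",(310,179)),("w3",(450,250))],10)
T("knob plug",steel,[("w1",(405,313)),("w2",(433,226)),("w3",(583,303))],11)
T("oval plug",brass,[("w1",(458,119)),("w2",(476,64))],12)
vb=lambda h,s,v:((s<60)&(v>130))|brass(h,s,v)
T("oval top",vb,[("w1",(462,119)),("w2",(482,65))],26)
k=blob(I["w1"],(298,67),48,lambda h,s,v:~((h>55)&(h<95)&(s>70)))
print("pad w1 body",*rect(plane(C["w1"],k,45)), ctr(k))
k=blob(I["w1"],(298,67),48,lambda h,s,v:brass(h,s,v)|((s<60)&(v>40)))
print("pad w1 body2",*rect(plane(C["w1"],k,45)), ctr(k))
E
```

```text
mort plug [ 461.1 -105.9   47.5] 0.17 [('w1', array([254.6, 254. ])), ('w2', array([310.1, 178.7])), ('w3', array([450.9, 250.9]))]
    w1 [ 461.3 -106. ] [16.4 16.2] 12.8
    w2 [ 461.  -105.7] [15.9 16.1] 104.5
    w3 [ 460.9 -106. ] [16.2 16.5] 104.9Traceback (most recent call last):
  File "<stdin>", line 7, in <module>
  File "<stdin>", line 3, in T
  File "obj.py", line 11, in blob
    k=max(cs,key=lambda k:cv2.pointPolygonTest(k,((uv[0]-x0)*S,(uv[1]-y0)*S),True))
ValueError: max() iterable argument is empty
```

```bash
python3 - <<'E'
from obj import *
print(cv2.cvtColor(I["w2"],cv2.COLOR_BGR2HSV)[226,428:442].tolist())
def T(name,f,pts,r):
    ks=[(n,blob(I[n],p,r,f)) for n,p in pts]
    x,e=tri([(C[n],ctr(k)) for n,k in ks]); print(name,x.round(1),round(e,2),[(n,ctr(k).round(1)) for n,k in ks])
    for n,k in ks: print("   ",n,*rect(plane(C[n],k,x[2])))
T("knob plug",lambda h,s,v:(s<100)&(v>70),[("w1",(402,313)),("w2",(431,226))],12)
T("oval plug",brass,[("w1",(458,119)),("w2",(476,64))],12)
vb=lambda h,s,v:((s<60)&(v>130))|brass(h,s,v)
T("oval top",vb,[("w1",(462,119)),("w2",(482,65))],26)
for f in (lambda h,s,v:~((h>55)&(h<95)&(s>70)), lambda h,s,v:brass(h,s,v)|((s<60)&(v>40))):
    k=blob(I["w1"],(298,67),48,f)
    print("pad w1 body",*rect(plane(C["w1"],k,45)), ctr(k))
E
```

```text
[[165, 3, 161], [165, 6, 167], [160, 5, 163], [158, 7, 154], [165, 8, 125], [135, 10, 106], [170, 6, 129], [165, 6, 157], [170, 5, 166], [0, 3, 165], [8, 6, 165], [7, 20, 170], [16, 64, 182], [17, 127, 193]]
knob plug [ 447.  -255.3   69. ] 0.07 [('w1', array([404.4, 313.5])), ('w2', array([433. , 225.1]))]
    w1 [ 446.9 -255.4] [17.5 16.8] 17.5
    w2 [ 447.  -255.2] [17.5 17.4] 71.4
oval plug [ 627.2 -251.2   47. ] 0.2 [('w1', array([457.4, 118. ])), ('w2', array([476.3,  63.7]))]
    w1 [ 627.3 -251.5] [12.5 12.5] 19.5
    w2 [ 627.2 -250.9] [12.1 12.5] 150.2
oval top [ 628.5 -255.4   45.5] 3.74 [('w1', array([466.1, 118.1])), ('w2', array([476.3,  63.7]))]
    w1 [ 629.2 -259.3] [17.7 34. ] 100.6
    w2 [ 627.6 -251.4] [12.2 12.5] 150.2
pad w1 body [ 631.4 -106. ] [54.1 25.4] 0.5 [298.07532587  67.65392531]
pad w1 body [ 632.8 -105.1] [50.3 22. ] 0.2 [297.45201067  65.81184873]
```

>>> send_rows([
  [[0.25,1,0,0,0,0.08,-1],[0.25,1,0,0,0,0.08,-1],[0.25,1,0,0,0,0.08,-1]],
])

```text
time_s: 3.8
ee_pos: [550.3, 47.3, 246.3]
ee_rot: [0.0, 1.0, -0.0, 0.0]
force: [0.1, 1.2, 0.3]
gripper_width: 93.9
grasp_force: 0.0
```

```bash
python3 - <<'E'
from h import *
go((632,-105.5,180),90)
E
```

```text
t 3.8 pos [550.3  47.3 246.3] yaw -90.0 q6 1.45 -> shift [0.5447 1.0178 0.4433] turn [ 0.0003 -0.0002 -0.0001]
```

>>> send_rows([
  [[0.545,1,0.44,0,0,0,-1],[0.545,1,0.44,0,0,0,-1],[0.545,1,0.44,0,0,0,-1],[0.545,1,0.44,0,0,0,-1],[0.545,1,0.44,0,0,0,-1]],
])

```text
time_s: 4.42
ee_pos: [631.4, -98.9, 180.3]
ee_rot: [-0.0, 1.0, 0.002, 0.0]
force: [0.3, -0.2, 0.2]
gripper_width: 94.1
grasp_force: 0.0
```

```bash
python3 - <<'E'
from obj import *
cp,im=wrist("w5")
u=proj(cp,(632,-105.5,45))[0];print(u)
for f in (lambda h,s,v:~((h>55)&(h<95)&(s>70)), lambda h,s,v:brass(h,s,v)|((s<60)&(v>40)),brass):
    k=blob(im,u,70,f); print("pad",*rect(plane(cp,k,45)), ctr(k).round(1))
x,y=u.astype(int); cv2.imwrite("pics/w5c.png",cv2.resize(im[y-90:y+90,x-120:x+120],(720,540)))
go((632,-105.5,16),90)
E
```

```text
[323.24410665 230.49373141]
pad [ 635.4 -104.6] [23.6 55.2] 179.9 [322.1 225.6]
pad [ 631.3 -104.8] [46.4 10.6] 0.2 [322.4 230.6]
pad [ 635.4 -104.4] [51.9 21.8] 0.3 [321.8 226.2]
t 4.47 pos [631.6 -98.  180.9] yaw -89.7 q6 1.24 -> shift [0.0011 0.0497 1.0995] turn [ 0.0001 -0.0003  0.0014]
```

View pics/w5c.png

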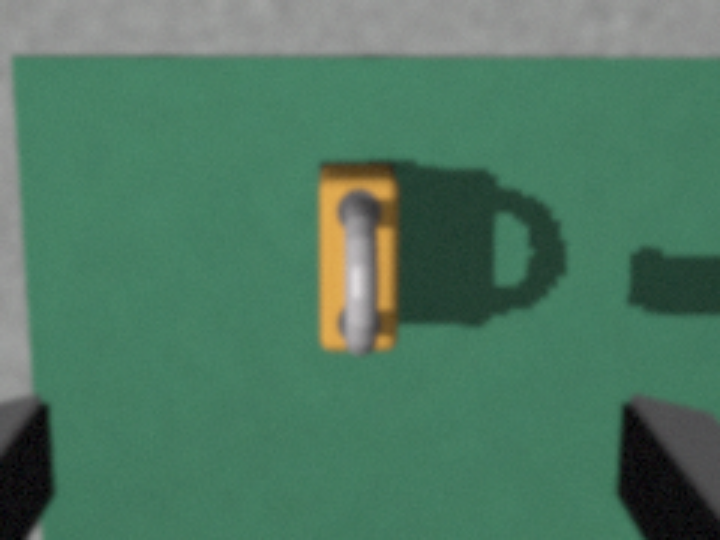

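>>> send_rows([
  [[0.01,0.045,0.5,0,0,0,-1],[0.01,0.045,0.9,0,0,0,-1],[0.01,0.045,0.9,0,0,0,-1],[0.01,0.045,0.9,0,0,0,-1]],
])

```text
time_s: 4.97
ee_pos: [634.2, -103.8, 46.8]
ee_rot: [0.0, 1.0, 0.003, 0.001]
force: [1.1, -0.3, 0.1]
gripper_width: 94.3
grasp_force: 0.0
```

```bash
python3 - <<'E'
from h import *
print(tri([(np.load("w1.npy",allow_pickle=True).item(),(298,66.7)),(dict(camera_params("wrist"),position=camera_params("wrist")["position"]-manip.get_state()["ee_pos"]+np.array([631.6,-98,180.9])),(322.1,228.7))]))
go((633,-104.7,16),90)
E
```

```text
(array([ 633.20431222, -104.57423881,   40.89293966]), np.float64(0.7967102823190396))
t 4.97 pos [ 634.2 -103.8   46.8] yaw -89.6 q6 1.23 -> shift [-0.0083  0.0056  0.205 ] turn [ 0.0002 -0.0006  0.002 ]
```

>>> send_rows([
  [[-0.008,0.005,0.2,0,0,0.002,-1],[-0.008,0.005,0.2,0,0,0.002,-1],[-0.008,0.005,0.2,0,0,0.002,-1],[-0.008,0.005,0.2,0,0,0.002,1],[-0.008,0.005,0.2,0,0,0.002,1],[-0.008,0.005,0.2,0,0,0.002,1],[-0.008,0.005,0.2,0,0,0.002,1],[-0.008,0.005,0.2,0,0,0.002,1]],
], force=30)

```text
time_s: 5.98
ee_pos: [632.1, -104.8, 14.8]
ee_rot: [-0.0, 1.0, -0.0, -0.0]
force: [0.2, 0.6, 0.2]
gripper_width: 47.2
grasp_force: 0.0
```

>>> send_rows([
  [[0,0,0,0,0,0,1],[0,0,0,0,0,0,1],[0,0,0,0,0,0,1]],
])

```text
time_s: 6.35
ee_pos: [632.2, -105.1, 15.0]
ee_rot: [0.0, 1.0, -0.0, 0.0]
force: [0.6, -1.2, -0.7]
gripper_width: 21.8
grasp_force: 30.0
```

>>> send_rows([
  [[0,0,-0.2,0,0,0,1],[0,0,-0.5,0,0,0,1],[-0.2,-0.4,-0.5,0,0,0.0355,1],[-0.42,-1,-0.5,0,0,0.0355,1],[-0.42,-1,-0.5,0,0,0.0355,1],[-0.42,-1,-0.5,0,0,0.0355,1]],
])

```text
time_s: 7.1
ee_pos: [566.9, 47.7, 88.5]
ee_rot: [-0.0, 0.999, -0.054, -0.002]
force: [-0.4, 0.1, -4.5]
gripper_width: 22.2
grasp_force: 30.0
```

```bash
python3 - <<'E'
from h import *
s=manip.get_state();print(s["gripper_width"],s["grasp_force"],s["force"])
go((568,100.2,50),83.6)
E
```

```text
22.175972138998105 29.991920292377472 [-0.39568939  0.07868338 -4.47577711]
t 7.1 pos [566.9  47.7  88.5] yaw -96.2 q6 1.56 -> shift [-0.0301 -0.3485  0.2571] turn [-0.0001  0.0011  0.001 ]
```

>>> send_rows([
  [[-0.03,-0.348,0,0,0,0.001,1],[-0.03,-0.348,0.1,0,0,0.001,1],[-0.03,-0.348,0.255,0,0,0.001,1],[-0.03,-0.348,0.255,0,0,0.001,1],[-0.03,-0.348,0.255,0,0,0.001,1]],
])

```text
time_s: 7.72
ee_pos: [571.0, 96.7, 51.8]
ee_rot: [0.0, 0.998, -0.058, 0.0]
force: [0.6, -0.7, -3.6]
gripper_width: 21.8
grasp_force: 30.0
```

```bash
python3 - <<'E'
from h import *
go((568,100.2,21),83.6)
E
```

```text
t 7.72 pos [571.   96.7  51.8] yaw -96.7 q6 1.66 -> shift [-0.0227 -0.0207  0.2056] turn [ 0.     -0.     -0.0015]
```

>>> send_rows([
  [[-0.01,-0.01,0.1,0,0,-0.001,1],[-0.01,-0.01,0.1,0,0,-0.001,1],[-0.01,-0.01,0.1,0,0,-0.001,1]],
])

```text
time_s: 8.1
ee_pos: [569.3, 99.2, 36.7]
ee_rot: [0.0, 0.998, -0.056, -0.0]
force: [0.7, -0.2, -3.7]
gripper_width: 21.8
grasp_force: 30.0
```

```bash
python3 - <<'E'
from h import *
for i in range(4): go((568,100.2,21),83.6); snapshot("wrist")
E
```

```text
t 8.1 pos [569.3  99.2  36.7] yaw -96.4 q6 1.66 -> shift [-0.0096 -0.0054  0.1045] turn [ 0.      0.     -0.0002]
t 8.15 pos [569.6  99.2  36.9] yaw -96.4 q6 1.66 -> shift [-0.0112 -0.0052  0.1062] turn [ 0.     -0.0002 -0.0002]
t 8.2 pos [569.7  99.3  37.1] yaw -96.4 q6 1.66 -> shift [-0.0118 -0.0049  0.1071] turn [-0.     -0.0002 -0.0002]
t 8.25 pos [569.7  99.2  37.1] yaw -96.4 q6 1.66 -> shift [-0.0121 -0.005   0.1074] turn [-0.     -0.0003 -0.0002]
```

>>> send_rows([
  [[-0.012,-0.005,0.06,0,0,0,1],[-0.012,-0.005,0.09,0,0,0,1],[-0.012,-0.005,0.107,0,0,0,1],[-0.012,-0.005,0.107,0,0,0,1],[-0.012,-0.005,0.107,0,0,0,1]],
])

```text
time_s: 8.93
ee_pos: [567.6, 100.2, 21.0]
ee_rot: [0.0, 0.998, -0.056, -0.0]
force: [-2.7, 0.2, 2.7]
gripper_width: 21.4
grasp_force: 30.0
```

>>> send_rows([
  [[0,0,0,0,0,0,0.2],[0,0,0,0,0,0,0],[0,0,0,0,0,0,-0.2],[0,0,-0.3,0,0,0,-0.4],[0,0,-0.7,0,0,0,-1],[0,0.4,-1,0,0,0.0355,-1],[0,0.9,-1,0,0,0.0355,-1],[0,0.9,-1,0,0,0.0355,-1]],
])

```text
time_s: 9.93
ee_pos: [552.9, -36.7, 172.0]
ee_rot: [0.0, 0.994, -0.113, 0.001]
force: [-0.0, 0.5, -0.3]
gripper_width: 93.9
grasp_force: 0.0
```

```bash
python3 - <<'E'
from obj import *
cp,im=wrist("w6"); cv2.imwrite("pics/w6c.png",im[:360])
go((447,-255.3,130),90)
E
```

```text
t 9.97 pos [552.8 -38.  171.8] yaw -103.0 q6 1.53 -> shift [-0.3607  1.5699  0.2803] turn [ 0.0006 -0.0007 -0.0725]
```

View pics/w6c.png

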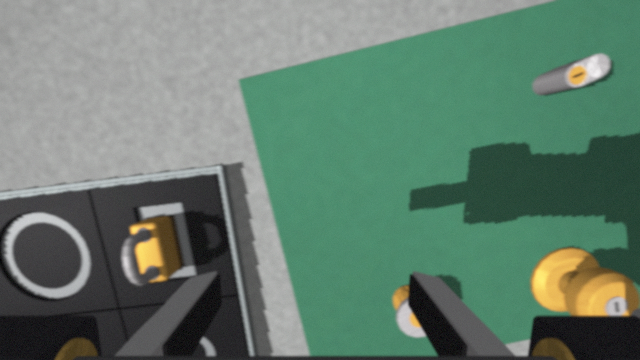

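>>> send_rows([
  [[-0.2,0.8,0,0,0,-0.072,-1],[-0.2,0.8,0,0,0,-0.072,-1],[-0.2,0.8,0,0,0,-0.072,-1]],
])

```text
time_s: 10.35
ee_pos: [495.6, -146.4, 170.6]
ee_rot: [0.0, 1.0, -0.001, 0.0]
force: [0.3, 1.1, 0.1]
gripper_width: 94.0
grasp_force: 0.0
```

```bash
python3 - <<'E'
from obj import *
cp,im=wrist("w7"); np.save("w7.npy",cp,allow_pickle=True)
go((447,-255.3,130),90)
E
```

```text
t 10.4 pos [ 496.1 -145.4  170.6] yaw -90.0 q6 1.07 -> shift [-0.3271  0.733   0.2708] turn [-0.     -0.0001 -0.0002]
```

>>> send_rows([
  [[-0.327,0.733,0.2,0,0,0,-1],[-0.327,0.733,0.27,0,0,0,-1],[-0.327,0.733,0.27,0,0,0,-1],[-0.327,0.733,0.27,0,0,0,-1],[-0.327,0.733,0.27,0,0,0,-1]],
])

```text
time_s: 11.02
ee_pos: [449.1, -253.2, 130.8]
ee_rot: [0.0, 1.0, 0.002, 0.001]
force: [0.3, 0.1, -0.4]
gripper_width: 94.1
grasp_force: 0.0
```

```bash
python3 - <<'E'
from obj import *
cp,im=wrist("w8"); u=proj(cp,(447,-255.3,69))[0]
k=blob(im,u,22,lambda h,s,v:(s<80)&(v>70)); print(u,*rect(plane(cp,k,69)))
go((447,-255.3,32),90)
E
```

```text
[318.76607582 258.33479794] [ 447.2 -255.6] [17.  16.7] 58.9
t 11.07 pos [ 449.  -253.2  130.8] yaw -89.7 q6 0.83 -> shift [-0.0139  0.0135  0.6588] turn [ 0.0002 -0.0003  0.0015]
```

>>> send_rows([
  [[-0.012,0.013,0.3,0,0,0.001,-1],[-0.012,0.013,0.55,0,0,0.001,-1],[-0.012,0.013,0.655,0,0,0.001,-1],[-0.012,0.013,0.655,0,0,0.001,-1],[-0.012,0.013,0.655,0,0,0.001,1],[-0.012,0.013,0.655,0,0,0.001,1],[-0.012,0.013,0.655,0,0,0.001,1],[-0.012,0.013,0.655,0,0,0.001,1]],
], force=30)

```text
time_s: 12.08
ee_pos: [446.2, -256.5, 32.3]
ee_rot: [0.0, 1.0, -0.0, 0.0]
force: [-0.4, -1.6, -0.0]
gripper_width: 57.4
grasp_force: 0.0
```

>>> send_rows([
  [[0,0,0,0,0,0,1],[0,0,0,0,0,0,1]],
])

```text
time_s: 12.32
ee_pos: [446.0, -256.3, 32.1]
ee_rot: [-0.0, 1.0, -0.0, -0.0]
force: [-1.2, 0.8, 2.2]
gripper_width: 49.1
grasp_force: 30.0
```

>>> send_rows([
  [[0,0,-0.2,0,0,0,1],[0,0,-0.5,0,0,0,1],[0.05,-0.2,-0.8,0,0,0,1],[0.2,-0.5,-0.8,0,0,0,1],[0.3,-0.8,-0.8,0,0,0,1],[0.3,-1,-0.8,0,0,0,1]],
])

```text
time_s: 13.08
ee_pos: [490.8, -104.2, 150.9]
ee_rot: [-0.0, 1.0, 0.0, -0.001]
force: [0.5, -1.3, -4.2]
gripper_width: 48.9
grasp_force: 30.0
```

>>> send_rows([
  [[0.15,-0.4,0,0,0,0,1],[0.3,-0.8,0,0,0,0,1],[0.3,-1,0,0,0,0,1]],
])

```text
time_s: 13.45
ee_pos: [536.1, 46.2, 150.8]
ee_rot: [-0.0, 1.0, 0.001, -0.001]
force: [-0.3, -0.3, -4.0]
gripper_width: 48.9
grasp_force: 30.0
```

```bash
python3 - <<'E'
from h import *
s=manip.get_state();print(s["gripper_width"],s["grasp_force"],s["force"])
go((580.6,213.7,135),90)
E
```

```text
48.913398669321765 29.998217586544342 [-0.29692066 -0.25943059 -4.01238849]
t 13.45 pos [536.1  46.2 150.8] yaw -89.9 q6 1.44 -> shift [ 0.2987 -1.1159  0.1054] turn [-0.0001  0.0005  0.0005]
```

>>> send_rows([
  [[0.15,-0.4,0,0,0,0,1],[0.3,-0.8,0,0,0,0,1],[0.3,-1,0,0,0,0,1],[0.3,-1,0,0,0,0,1]],
])

```text
time_s: 13.95
ee_pos: [580.2, 195.6, 150.3]
ee_rot: [0.0, 1.0, 0.001, -0.001]
force: [-0.4, -0.4, -4.6]
gripper_width: 49.0
grasp_force: 30.0
```

>>> send_rows([
  [[0,-0.115,0.15,0,0,0,1],[0,-0.115,0.45,0,0,0,1],[0,-0.115,0.6,0,0,0,1],[0,-0.115,0.6,0,0,0,1],[0,-0.115,0.6,0,0,0,1],[0,-0.115,0.6,0,0,0,1]],
])

```text
time_s: 14.7
ee_pos: [582.6, 210.7, 63.7]
ee_rot: [-0.0, 1.0, -0.001, 0.001]
force: [0.1, 0.1, -4.0]
gripper_width: 48.9
grasp_force: 30.0
```

```bash
python3 - <<'E'
from h import *
go((580.6,213.7,38),90)
E
```

```text
t 14.7 pos [582.6 210.7  63.7] yaw -90.1 q6 1.74 -> shift [-0.0142 -0.0198  0.1711] turn [-0.0001 -0.0009 -0.0004]
```

>>> send_rows([
  [[-0.012,-0.018,0.07,0,0,0,1],[-0.012,-0.018,0.12,0,0,0,1],[-0.012,-0.018,0.12,0,0,0,1],[-0.012,-0.018,0.12,0,0,0,1]],
])

```text
time_s: 15.2
ee_pos: [579.6, 213.5, 43.8]
ee_rot: [0.0, 1.0, -0.0, -0.0]
force: [-0.3, 0.1, -4.0]
gripper_width: 48.9
grasp_force: 30.0
```

```bash
python3 - <<'E'
from h import *
go((580.6,213.7,38),90)
E
```

```text
t 15.2 pos [579.6 213.5  43.8] yaw -90.0 q6 1.74 -> shift [ 0.0064 -0.0011  0.0389] turn [ 0.      0.     -0.0002]
```

>>> send_rows([
  [[0.005,0,0.025,0,0,0,1],[0.005,0,0.039,0,0,0,1],[0.005,0,0.039,0,0,0,1],[0.005,0,0.039,0,0,0,1]],
])

```text
time_s: 15.7
ee_pos: [580.4, 213.5, 38.1]
ee_rot: [0.0, 1.0, -0.0, 0.0]
force: [-0.3, -0.2, -3.1]
gripper_width: 48.9
grasp_force: 30.0
```

>>> send_rows([
  [[0,0,0.007,0,0,0,1],[0,0,0.007,0,0,0,1]],
])

```text
time_s: 15.95
ee_pos: [580.5, 213.5, 38.1]
ee_rot: [0.0, 1.0, -0.0, -0.0]
force: [-4.3, -1.6, 5.4]
gripper_width: 48.9
grasp_force: 30.0
```

>>> send_rows([
  [[0,0,0,0,0,0,-0.3],[0,0,0,0,0,0,-0.8],[0,0,0,0,0,0,-1],[0,0,-0.3,0,0,0,-1],[0,0,-0.7,0,0,0,-1],[-0.3,0.4,-0.9,0,0,0,-1],[-0.4,0.8,-0.9,0,0,0,-1],[-0.4,1,-0.9,0,0,0,-1]],
])

```text
time_s: 16.95
ee_pos: [519.6, 62.1, 172.9]
ee_rot: [0.0, 1.0, -0.0, 0.001]
force: [0.6, 0.4, -1.4]
gripper_width: 94.4
grasp_force: 0.0
```

>>> send_rows([
  [[-0.2,0.4,0,0,0,0,-1],[-0.39,0.8,0,0,0,0,-1],[-0.39,1,0.1,0,0,0,-1],[-0.39,1,0.3,0,0,0,-1]],
])

```text
time_s: 17.45
ee_pos: [462.7, -89.3, 128.2]
ee_rot: [0.001, 1.0, -0.003, 0.002]
force: [1.1, 0.4, -0.3]
gripper_width: 94.1
grasp_force: 0.0
```

```bash
python3 - <<'E'
from h import *
go((461.1,-105.9,110),90)
E
```

```text
t 17.45 pos [462.7 -89.3 128.2] yaw -90.3 q6 1.14 -> shift [-0.0104  0.1103  0.1214] turn [ 0.0007 -0.0014 -0.0016]
```

>>> send_rows([
  [[-0.01,0.105,0.12,0,0,0,-1],[-0.01,0.105,0.12,0,0,0,-1],[-0.01,0.105,0.12,0,0,0,-1]],
])

```text
time_s: 17.82
ee_pos: [460.7, -102.1, 109.8]
ee_rot: [0.0, 1.0, -0.0, 0.001]
force: [0.6, 0.3, -0.1]
gripper_width: 93.7
grasp_force: 0.0
```

```bash
python3 - <<'E'
from obj import *
cp,im=wrist("w9"); u=proj(cp,(461.1,-105.9,47))[0]
k=blob(im,u,20,brass); print(u,*rect(plane(cp,k,47)))
go((461.1,-105.9,24),90)
E
```

```text
[321.34880558 254.28002955] [ 461.1 -106. ] [16.6 16.5] 89.9
t 17.88 pos [ 460.9 -102.   110.1] yaw -90.0 q6 1.11 -> shift [3.000e-04 2.530e-02 5.739e-01] turn [ 0.0002 -0.0006 -0.0001]
```

>>> send_rows([
  [[0,0.024,0.25,0,0,0,-1],[0,0.024,0.48,0,0,0,-1],[0,0.024,0.57,0,0,0,-1],[0,0.024,0.57,0,0,0,-1],[0,0.024,0.57,0,0,0,1],[0,0.024,0.57,0,0,0,1],[0,0.024,0.57,0,0,0,1],[0,0.024,0.57,0,0,0,1]],
], force=25)

```text
time_s: 18.88
ee_pos: [460.3, -105.8, 23.8]
ee_rot: [0.0, 1.0, -0.0, 0.0]
force: [0.9, 0.5, 0.3]
gripper_width: 57.4
grasp_force: 0.0
```

>>> send_rows([
  [[0,0,0,0,0,0,1],[0,0,0,0,0,0,1],[0,0,0,0,0,0,1]],
])

```text
time_s: 19.25
ee_pos: [460.2, -105.9, 23.5]
ee_rot: [0.0, 1.0, -0.0, 0.0]
force: [-0.0, 0.1, -0.0]
gripper_width: 37.1
grasp_force: 25.0
```

>>> send_rows([
  [[0,0,-0.2,0,0,0,1],[0,0,-0.5,0,0,0,1],[0,-0.3,-0.5,0,0,0,1],[-0.02,-0.7,-0.5,0,0,0,1],[-0.04,-1,-0.5,0,0,0,1],[-0.04,-1,-0.5,0,0,0,1]],
])

```text
time_s: 20.0
ee_pos: [452.9, 46.7, 97.7]
ee_rot: [-0.0, 1.0, 0.002, -0.001]
force: [0.2, -1.3, -1.6]
gripper_width: 37.0
grasp_force: 25.0
```

>>> send_rows([
  [[0,-0.3,0,0,0,0,1],[0,-0.457,0.1,0,0,0,1],[0,-0.457,0.3,0,0,0,1],[0,-0.457,0.3,0,0,0,1],[0,-0.457,0.3,0,0,0,1],[0,-0.457,0.3,0,0,0,1]],
])

```text
time_s: 20.75
ee_pos: [455.4, 112.3, 54.7]
ee_rot: [0.0, 1.0, -0.001, 0.001]
force: [0.2, 0.3, -1.7]
gripper_width: 37.1
grasp_force: 25.0
```

```bash
python3 - <<'E'
from h import *
s=manip.get_state();print(s["gripper_width"],s["grasp_force"],s["force"])
go((454.2,112.6,29.5),90)
E
```

```text
37.12781688103413 24.999660551548004 [ 0.18225506  0.25465441 -1.72423171]
t 20.75 pos [455.4 112.3  54.7] yaw -90.1 q6 1.57 -> shift [-0.0085 -0.0018  0.1683] turn [ 0.     -0.0007 -0.0006]
```

>>> send_rows([
  [[-0.006,-0.002,0.07,0,0,0,1],[-0.006,-0.002,0.14,0,0,0,1],[-0.006,-0.002,0.155,0,0,0,1],[-0.006,-0.002,0.165,0,0,0,1],[-0.006,-0.002,0.165,0,0,0,1],[-0.006,-0.002,0.165,0,0,0,1]],
])

```text
time_s: 21.5
ee_pos: [453.7, 113.0, 29.7]
ee_rot: [0.0, 1.0, -0.0, -0.0]
force: [-3.7, -0.8, 6.9]
gripper_width: 37.3
grasp_force: 25.0
```

>>> send_rows([
  [[0,0,0,0,0,0,0],[0,0,0,0,0,0,-0.2],[0,0,0,0,0,0,-0.4],[0,0,-0.3,0,0,0,-1],[0,0,-0.7,0,0,-0.05,-1],[0.1,0.4,-0.9,0,0,-0.1,-1],[0.2,0.8,-0.9,0,0,-0.15,-1],[0.3,1,-0.9,0,0,-0.2,-1]],
])

```text
time_s: 22.5
ee_pos: [499.0, -39.2, 164.7]
ee_rot: [0.001, 0.951, 0.31, 0.001]
force: [-0.9, 0.5, -1.0]
gripper_width: 94.2
grasp_force: 0.0
```

```bash
python3 - <<'E'
from h import *
go((600,-215,180),12)
E
```

```text
t 22.5 pos [499.  -39.2 164.7] yaw -53.8 q6 0.63 -> shift [-0.1478  1.3436 -0.0996] turn [ 0.0007 -0.     -0.3658]
```

>>> send_rows([
  [[0,0.3,-0.05,0,0,-0.06,-1],[0,0.6,-0.05,0,0,-0.12,-1],[-0.05,0.9,-0.05,0,0,-0.18,-1],[-0.1,1,-0.05,0,0,-0.24,-1],[-0.1,1,-0.05,0,0,-0.3,-1],[-0.1,1,-0.05,0,0,-0.366,-1],[-0.1,1,-0.05,0,0,-0.366,-1]],
])

```text
time_s: 23.38
ee_pos: [574.1, -167.2, 171.0]
ee_rot: [-0.0, 0.631, 0.776, -0.0]
force: [-0.0, -1.1, -0.2]
gripper_width: 93.7
grasp_force: 0.0
```

```bash
python3 - <<'E'
from h import *
go((629,-259,150),12)
E
```

```text
t 23.38 pos [ 574.1 -167.2  171. ] yaw 11.8 q6 -0.68 -> shift [-0.674   0.2334  0.1396] turn [-0.0001 -0.0001 -0.0012]
```

>>> send_rows([
  [[-0.4,0.14,0.1,0,0,0,-1],[-0.67,0.233,0.14,0,0,0,-1],[-0.67,0.233,0.14,0,0,0,-1],[-0.67,0.233,0.14,0,0,0,-1],[-0.67,0.233,0.14,0,0,0,-1]],
])

```text
time_s: 24.0
ee_pos: [628.9, -257.3, 150.7]
ee_rot: [0.0, 0.63, 0.776, 0.0]
force: [-0.1, 0.5, -0.5]
gripper_width: 94.1
grasp_force: 0.0
```

```bash
python3 - <<'E'
from obj import *
cp,im=wrist("w10"); u=proj(cp,(629,-259,48))[0]; print(u)
for t in (130,150,170):
    k=blob(im,u,45,lambda h,s,v:((s<60)&(v>t))|brass(h,s,v)); print(*rect(plane(cp,k,47.5)))
x,y=u.astype(int); cv2.imwrite("pics/w10c.png",cv2.resize(im[y-75:y+75,x-100:x+100],(600,450)))
go((629,-259,16),12)
E
```

```text
[314.01988492 243.40898086]
[ 628.8 -258.3] [16.9 32.3] 100.1
[ 629.3 -261.6] [16.1 23.3] 100.6
[ 630.4 -258.7] [11.7 16.6] 99.7
t 24.05 pos [ 628.9 -257.3  150.8] yaw 11.9 q6 -0.76 -> shift [-0.0108 -0.0019  0.8986] turn [ 0.0001  0.0001 -0.0008]
```

View pics/w10c.png

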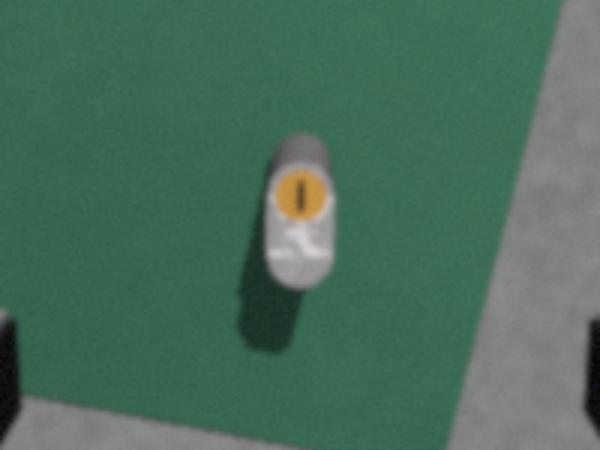

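>>> send_rows([
  [[-0.008,0,0.35,0,0,0.009,-1],[-0.008,0,0.7,0,0,0.009,-1],[-0.008,0,0.9,0,0,0.009,-1],[-0.008,0,0.9,0,0,0.009,-1],[-0.008,0,0.9,0,0,0.009,1],[-0.008,0,0.9,0,0,0.009,1],[-0.008,0,0.9,0,0,0.009,1],[-0.008,0,0.9,0,0,0.009,1]],
], force=25)

```text
time_s: 25.05
ee_pos: [629.6, -259.7, 16.0]
ee_rot: [0.001, 0.641, 0.767, 0.0]
force: [0.2, -0.7, 0.7]
gripper_width: 57.2
grasp_force: 0.0
```

>>> send_rows([
  [[0,0,0,0,0,0,1],[0,0,0,0,0,0,1],[0,0,0,0,0,0,1],[0,0,0,0,0,0,1],[0,0,0,0,0,0,1]],
])

```text
time_s: 25.68
ee_pos: [629.2, -259.5, 15.2]
ee_rot: [-0.0, 0.641, 0.767, -0.0]
force: [0.0, -0.2, 0.8]
gripper_width: 17.2
grasp_force: 25.0
```

```bash
python3 - <<'E'
from h import *
go((467.6,226.1,120),-6.3)
E
```

```text
t 25.68 pos [ 629.2 -259.5   15.2] yaw 10.2 q6 -0.74 -> shift [ 3.3771 -0.4864 -0.6982] turn [-0.0001 -0.      0.0917]
```

>>> send_rows([
  [[0,0,-0.3,0,0,0,1],[0,0,-0.7,0,0,0,1],[0.2,-0.03,-0.9,0,0,0,1],[0.6,-0.09,-0.9,0,0,0,1],[1,-0.14,-0.9,0,0,0,1]],
])

```text
time_s: 26.3
ee_pos: [581.1, -114.3, 150.2]
ee_rot: [-0.0, 0.642, 0.767, 0.0]
force: [0.1, 0.3, -2.0]
gripper_width: 16.6
grasp_force: 25.0
```

>>> send_rows([
  [[0.4,-0.06,0,0,0,0.03,1],[0.8,-0.12,0,0,0,0.06,1],[1,-0.14,0,0,0,0.09,1]],
])

```text
time_s: 26.68
ee_pos: [532.8, 30.9, 149.5]
ee_rot: [-0.001, 0.743, 0.669, -0.0]
force: [0.3, 0.0, -2.4]
gripper_width: 17.0
grasp_force: 25.0
```

```bash
python3 - <<'E'
from h import *
s=manip.get_state();print(s["gripper_width"],s["grasp_force"],s["force"])
go((467.6,225.1,130),-6.3)
E
```

```text
17.03473236545034 24.996894034557045 [ 0.29365838  0.0381848  -2.40750744]
t 26.68 pos [532.8  30.9 149.5] yaw -6.0 q6 -0.05 -> shift [ 1.2415 -0.5683  0.1314] turn [-0.0005 -0.0001  0.0015]
```

>>> send_rows([
  [[0.35,-0.15,0,0,0,0,1],[0.7,-0.32,0,0,0,0,1],[1,-0.5,0,0,0,0,1],[1,-0.5,0,0,0,0,1]],
])

```text
time_s: 27.18
ee_pos: [473.7, 187.7, 149.5]
ee_rot: [-0.001, 0.741, 0.671, -0.001]
force: [-0.2, -0.5, -2.0]
gripper_width: 17.0
grasp_force: 25.0
```

>>> send_rows([
  [[0.22,-0.055,0.05,0,0,0,1],[0.22,-0.055,0.4,0,0,0,1],[0.22,-0.055,0.6,0,0,0,1],[0.22,-0.055,0.6,0,0,0,1],[0.22,-0.055,0.6,0,0,0,1],[0.22,-0.055,0.6,0,0,0,1]],
])

```text
time_s: 27.92
ee_pos: [472.7, 219.0, 62.2]
ee_rot: [0.001, 0.743, 0.669, 0.002]
force: [0.3, 0.2, -2.6]
gripper_width: 17.2
grasp_force: 25.0
```

```bash
python3 - <<'E'
from h import *
go((467.6,225.1,21.2),-6.3)
E
```

```text
t 27.93 pos [472.7 219.   62.2] yaw -6.0 q6 0.32 -> shift [ 0.0368 -0.0389  0.273 ] turn [ 0.0011 -0.0003  0.0016]
```

>>> send_rows([
  [[0.035,-0.035,0.1,0,0,0.001,1],[0.035,-0.035,0.2,0,0,0.001,1],[0.035,-0.035,0.2,0,0,0.001,1],[0.035,-0.035,0.2,0,0,0.001,1],[0.035,-0.035,0.2,0,0,0.001,1]],
])

```text
time_s: 28.55
ee_pos: [466.8, 224.8, 30.7]
ee_rot: [0.0, 0.744, 0.668, 0.0]
force: [-0.2, 0.1, -2.2]
gripper_width: 16.7
grasp_force: 25.0
```

```bash
python3 - <<'E'
from h import *
go((467.6,225.1,21.2),-6.3)
E
```

```text
t 28.55 pos [466.8 224.8  30.7] yaw -6.2 q6 0.34 -> shift [0.0024 0.005  0.0631] turn [ 0.0003 -0.0001  0.0007]
```

>>> send_rows([
  [[0.002,0.005,0.04,0,0,0,1],[0.002,0.005,0.058,0,0,0,1],[0.002,0.005,0.065,0,0,0,1],[0.002,0.005,0.065,0,0,0,1],[0.002,0.005,0.065,0,0,0,1]],
])

```text
time_s: 29.18
ee_pos: [467.1, 224.9, 21.1]
ee_rot: [-0.0, 0.744, 0.668, -0.0]
force: [-1.9, -1.2, 5.2]
gripper_width: 16.9
grasp_force: 25.0
```

>>> send_rows([
  [[0,0,0,0,0,0,0.2],[0,0,0,0,0,0,0],[0,0,0,0,0,0,-0.2],[0,0,-0.3,0,0,0,-0.2],[0,0,-0.7,0,0,0,-0.2],[-0.4,0.2,-1,0,0,0,-0.2],[-0.9,0.3,-1,0,0,0,-0.2],[-0.9,0.3,-1,0,0,0,-0.2]],
])

```text
time_s: 30.18
ee_pos: [498.2, 83.6, 171.6]
ee_rot: [0.001, 0.745, 0.667, 0.001]
force: [0.5, 0.6, -0.7]
gripper_width: 56.4
grasp_force: 0.0
```

>>> send_rows([
  [[-0.2,0,-0.3,0,0,0,-0.2],[-0.2,0,-0.3,0,0,0,-0.2],[-0.2,0,-0.3,0,0,0,-0.2]],
])

```text
time_s: 30.55
ee_pos: [493.8, 56.3, 214.9]
ee_rot: [-0.0, 0.744, 0.668, -0.0]
force: [0.5, 0.4, 0.3]
gripper_width: 56.3
grasp_force: 0.0
```

```bash
python3 - <<'E'
from obj import *
cp,im=wrist("w11"); cv2.imwrite("pics/top9.png",t:=snapshot("top"));sc=snapshot("scene")
c=cv2.resize(sc[150:270,300:460],(400,300),interpolation=cv2.INTER_CUBIC); d=cv2.resize(t[195:330,140:300],(400,300),interpolation=cv2.INTER_CUBIC)
cv2.imwrite("pics/f.png",np.vstack([cv2.resize(im[:360],(530,298)),np.hstack([c,d])[:, :800][:300,:530*2][:, :].copy()[:, :530]]) if 0 else np.vstack([np.hstack([c,d]),cv2.copyMakeBorder(cv2.resize(im[:360],(530,298)),0,0,0,270,cv2.BORDER_CONSTANT)]))
k=blob(im,proj(cp,(467.6,226.1,53.5))[0],40,lambda h,s,v:((s<60)&(v>130))|brass(h,s,v)); print("oval",*rect(plane(cp,k,53.5)))
E
```

```text
oval [471.8 219.1] [44.9 31.6] 83.8
```

View pics/f.png

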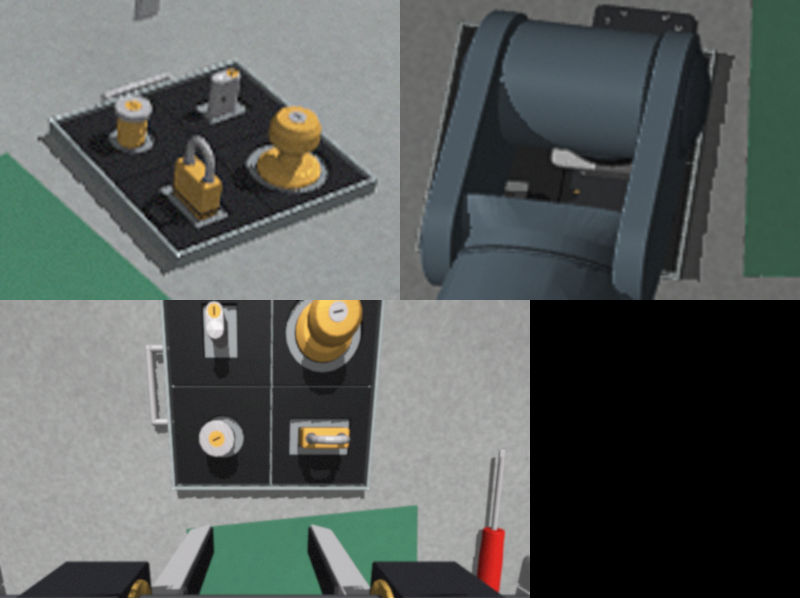

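```bash
python3 -c "
from rig import manip; print(manip.sign_off())"
```

```text
the job is handed in; nothing more can be done
None
```

I put the padlock, knob, round cylinder and oval cylinder upright in their matching inserts and handed the job in at about 31 s; the last pictures showed all four in their recesses, and the arm went nowhere near the spray can or screwdriver.

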